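Dry run along a tacked weld joint

TASK

Two patched steel plates lie on the welding bench: one already has a continuous weld bead, the other is only held by six separate short tacks. Do a dry run of the weld on the tacked one: with the fingertips pointing straight down about a centimetre above the joint, start over the tack nearest the plate's run-on tab and follow the row of tacks round the corner of the patch to the last one, touching and shifting nothing. The program finishes while holding there, the fingertips still pointing at the last tack.

Things in the scene. Friction and masses are not known exactly. Their poses are not given: they have to be found in the camera images.
- tacked_plate: loose dark steel plate 160 x 130 x 8 mm lying flat, with a patch 110 x 84 x 6 mm centred on top; left or right on the bench, any yaw. Origin: centre of its underside, x along 160 mm, z up. Six separate tacks on the patch's edge: a row along the -y long edge, round the corner, along the +x edge. A run-on tab 24 mm wide sticks out 30 mm at -x, in line with the long row (centre x -94, y -43 mm)
- welded_plate: the finished plate: same size, same tab and same origin and axes as the tacked plate, but with one continuous weld bead along the same two edges of the patch. To be left alone
- tack1 (a point): first tack, the one nearest the run-on tab: steel bead about 22 mm long and 12 mm wide; this point is the middle of its top, 17 mm above the bench, at x -50, y -43 mm in the tacked plate's frame
- tack2 (a point): second tack: steel bead about 22 mm long and 12 mm wide; this point is the middle of its top, 17 mm above the bench, at x -15, y -43 mm in the tacked plate's frame
- tack3 (a point): third tack: steel bead about 22 mm long and 12 mm wide; this point is the middle of its top, 17 mm above the bench, at x 20, y -43 mm in the tacked plate's frame
- tack4 (a point): fourth tack, L-shaped, on the corner of the patch: steel bead about 18 mm long and 12 mm wide; this point is the middle of its top, 17 mm above the bench, at x 56, y -43 mm in the tacked plate's frame
- tack5 (a point): fifth tack, past the corner: steel bead about 22 mm long and 12 mm wide; this point is the middle of its top, 17 mm above the bench, at x 56, y -8 mm in the tacked plate's frame
- tack6 (a point): sixth and last tack, where the dry run finishes: steel bead about 22 mm long and 12 mm wide; this point is the middle of its top, 17 mm above the bench, at x 56, y 27 mm in the tacked plate's frame
- square_tube: 30 x 30 mm steel square tube offcut, 45 mm tall, standing on the tacked plate's patch, near the edge away from the tacks (top 59 mm above the bench). Bystander; origin at its underside
- round_tube: round steel tube offcut, 32 mm across and 40 mm tall, standing on the welded plate's patch. Bystander; origin at its underside
- angle_piece: 60 mm length of 40 mm angle steel, 40 mm high, on the bench between the two plates. Bystander; origin at its underside
- wire_brush: wire brush lying on the bench between the robot and the plates. Bystander; origin at its underside
- slag_hammer: hammer lying across the bench beyond the plates. Bystander; origin at its underside
- flat_bar: steel flat bar 160 x 30 x 6 mm lying beyond the plates. Bystander; origin at its underside
- channel_piece: 80 mm length of steel channel, 50 mm wide and 35 mm high, left of the plates. Bystander; origin at its underside
- pliers: steel pliers lying right of the plates. Bystander; origin at its underside
There are look-alikes about, which are no part of the job. What is shaped like the tacked_plate but blue or yellow is not meant.

How it is judged:
By the outcome, as a careful person would: the job done as asked, in the order asked, and still so for the second after the job is handed in, while the arm keeps its last pose, push and grip.
It also fails if it takes over 40 s, if anything falls off the work surface, if the arm or the gripper's body presses on something with over 40 N, if the wrist force passes 120 N, or if a joint passes its speed limit or range.

ROBOT

A 6-joint arm with a two-finger parallel gripper is mounted at the origin on the work surface. World frame = base frame: x ahead of the robot, y to its left, z up, the work surface at z = 0. Lengths are in m, angles in rad, forces in N, time in s.
With the tool pointing down it reaches from about 0.3 to 0.825 m from the base axis. Payload 5.4 kg.
Tool frame: the origin (TCP) lies between the finger pads, 19 mm behind the fingertips; this is the grasp point; z points along the fingers, y is the line along which they close (so a half turn about z gives the same grasp; the last joint's range is limited). The gripper opens to 92 mm and grips with 3 to 60 N. Pads are 20 mm wide; open, the fingers measure 128 mm over their backs; the gripper's body (75 mm by 189 mm) begins 69 mm behind the grasp point.
Start: joints at [1.106, 0.158, 1.597, -0, 1.386, -0.21], TCP at [0.145, 0.556, 0.233] pointing down, gripper open.
Joint ranges: [-2.91, 2.91], [-0.94, 2.29], [0.18, 2.7], [-1.29, 4.43], [0.17, 2.64], [-3, 3]. Speed limits (rad/s): [2.57, 2.57, 3.14, 3.14, 3.14, 3.14].

INTERFACE

Orientations are given as a unit quaternion [w, x, y, z].
In Python, from bench import sense, optics, order gives the robot as it stands. The module is installed in compiled form; this text tells all that it offers.
- The arm moves only by the tool carry_out, never from a script. Its argument "plan" is a list of rows, each a list of 7 numbers: the shift along the tool's x, y, z in mm, then the turn, a rotation vector about the tool's x, y, z in degrees, then the finger opening in mm, from 0 to 91.9. In form: [[tx, ty, tz, ax, ay, az, fingers], ...]. A call has 1 to 10 rows; each row is the pose to reach, as a shift and turn from the pose commanded when the call began, along the tool's axes at that moment; what a row does not reach only later rows make up. A row lasts 1/12 s, in which the tool goes at most 41.7 mm and 7.16 degrees, less where a joint would pass 70% of its speed; a pose out of reach is approached as far as the arm can. A call with a gripper value outside its range is refused whole. The fingers move at their own pace and stop on an object; "force" is the grip in N (left out, the last holds). Time passes only in rows, so rows that repeat a pose let the fingers close. It gives the time, the measured TCP pose, the force, the opening and the grip force at its end, in the units of the state.
- sense(): the state, without advancing time (a new reading comes with each control period).
- optics.read_camera(name): name is "scene" or "top" or "wrist"; returns the picture (480x640x3 uint8, red, green, blue); there is no depth.
- optics.get_calibration(name): a dict with "fovy" (degrees; the focal length in pixels is half the picture's height over the tangent of half this angle, whatever the lens; pixels are square), "cx", "cy" (the principal point, pixels), "R" (3x3) and "t" (3): a world point X has camera coordinates R X + t. Camera axes: x right, y down, z forward; pixel columns grow to the right and rows downward; lengths in m; the calibration is good to about 2 mm. A picture is of the moment at which its call begins: read the wrist's pose just before it. get_calibration takes no time and is no camera call; for the wrist camera it gives the pose at the moment of the call.
- order.hand_in(): hands the job in; it is judged then, once.
Trained networks look in the newest picture that a camera, given by its name, has taken for a name from the list of things; names that differ only in an ending like _2 or _b are one class to them, and where a whole thing is asked for, a point or a joint stands for the part that bears it (a point fixed in the world has none). Each returns a list of dicts, best first, with "confidence" (0 to 1); they miss things now and then, are a little off and sometimes report something else, mostly with a low value. They report only what shows in the picture. A call takes as long as a camera call. They do not tell look-alikes from the thing itself.
- optics.recognise(query, camera): "at" ([x, y, z] in m, in world coordinates, good to about 4 mm: the middle of the surface that is visible of it).
- optics.cut_out(query, camera): "region" (480x640 bool, what is visible of it).
- optics.tip_of(query, camera): "at" ([x, y, z] in m, in world coordinates, good to about 4 mm: a listed point, or the origin of a listed thing).
The state is a dict: "time_s": time; "q": joint angles; "qd": joint speeds; "effort": joint torques, N m; "tcp_pos": TCP position; "eef_rot": TCP orientation; "wrist_force": force on the tool from outside, world axes, zero at the start; "wrist_torque": the same for the moment, N m; "width": finger opening in m; "grasp_force": force on a finger pad.
Only numpy, scipy, OpenCV 4.12 (cv2) and the standard library are available. Lean on these libraries where they do the work, as an engineer would, in place of code of your own. Each camera call takes 0.05 s, during which the arm holds its last target. There are 200 camera calls.

## Working session

There is one attempt and no reset: what is moved stays moved. The work goes in short steps, Python scripts to look and compute and a tool call to move; the robot and the scene stay as the last step left them, time stands still between calls to the robot, and variables do not carry over. Pictures are saved under pics/ and viewed, at most 10 in all, crops included, and the job is handed in when it is done.

Besides the shell and the picture viewer there is one more tool, called after "Emit:" as a command line: name --pt "numbers of a row" for each row, then --argument value for the rest. carry_out: Moves the arm, as the interface text tells. Its arguments: {"type":"object","properties":{"plan":{"type":"array"},"force":{"type":"number"}},"required":["plan"]}

```bash
mkdir -p pics; python3 - <<'E'
from bench import sense, optics
import cv2
for c in("top","scene"):
    cv2.imwrite(f"pics/{c}1.png",optics.read_camera(c)[:,:,::-1])
    for q in ["tacked_plate","welded_plate","tack1","tack2","tack3","tack4","tack5","tack6","square_tube"]:
        for f in ("tip_of",):
            print(c,q,[(d["at"].round(3).tolist() if hasattr(d["at"],"round") else [round(v,3) for v in d["at"]],round(d["confidence"],2)) for d in getattr(optics,f)(q,c)[:4]])
s=sense();print(s["time_s"],s["tcp_pos"],s["eef_rot"])
E
```

```text
top tacked_plate [([0.329, 0.151, -0.001], 0.87), ([0.528, -0.16, 0.006], 0.66), ([0.456, -0.171, 0.015], 0.54)]
top welded_plate [([0.587, 0.193, 0.003], 0.62)]
top tack1 [([0.523, -0.208, 0.019], 0.98), ([0.28, 0.148, 0.014], 0.97), ([0.588, -0.164, 0.016], 0.95), ([0.456, -0.17, 0.018], 0.93)]
top tack2 [([0.523, -0.208, 0.019], 0.98), ([0.28, 0.148, 0.014], 0.97), ([0.588, -0.164, 0.016], 0.95), ([0.456, -0.17, 0.018], 0.93)]
top tack3 [([0.523, -0.208, 0.019], 0.98), ([0.28, 0.148, 0.014], 0.97), ([0.588, -0.164, 0.016], 0.95), ([0.456, -0.17, 0.018], 0.93)]
top tack4 [([0.523, -0.208, 0.019], 0.98), ([0.28, 0.148, 0.014], 0.97), ([0.588, -0.164, 0.016], 0.95), ([0.456, -0.17, 0.018], 0.93)]
top tack5 [([0.523, -0.208, 0.019], 0.98), ([0.28, 0.148, 0.014], 0.97), ([0.588, -0.164, 0.016], 0.95), ([0.456, -0.17, 0.018], 0.93)]
top tack6 [([0.523, -0.208, 0.019], 0.98), ([0.28, 0.148, 0.014], 0.97), ([0.588, -0.164, 0.016], 0.95), ([0.456, -0.17, 0.018], 0.93)]
top square_tube [([0.568, 0.429, 0.0], 0.71), ([0.521, -0.142, 0.014], 0.54), ([0.521, -0.21, 0.016], 0.33)]
scene tacked_
[... 457 characters left out ...]
]
scene tack3 [([0.216, -0.223, 0.015], 0.96), ([0.301, 0.102, 0.015], 0.96), ([0.28, 0.153, 0.016], 0.89), ([0.309, 0.217, 0.015], 0.84)]
scene tack4 [([0.216, -0.223, 0.015], 0.96), ([0.301, 0.102, 0.015], 0.96), ([0.28, 0.153, 0.016], 0.89), ([0.309, 0.217, 0.015], 0.84)]
scene tack5 [([0.216, -0.223, 0.015], 0.96), ([0.301, 0.102, 0.015], 0.96), ([0.28, 0.153, 0.016], 0.89), ([0.309, 0.217, 0.015], 0.84)]
scene tack6 [([0.216, -0.223, 0.015], 0.96), ([0.301, 0.102, 0.015], 0.96), ([0.28, 0.153, 0.016], 0.89), ([0.309, 0.217, 0.015], 0.84)]
scene square_tube [([0.52, -0.142, 0.012], 0.84)]
1.0 [0.14494455 0.55642991 0.23330573] [1.83957980e-05 1.27031660e-01 9.91898663e-01 3.27142400e-06]
```

View pics/top1.png

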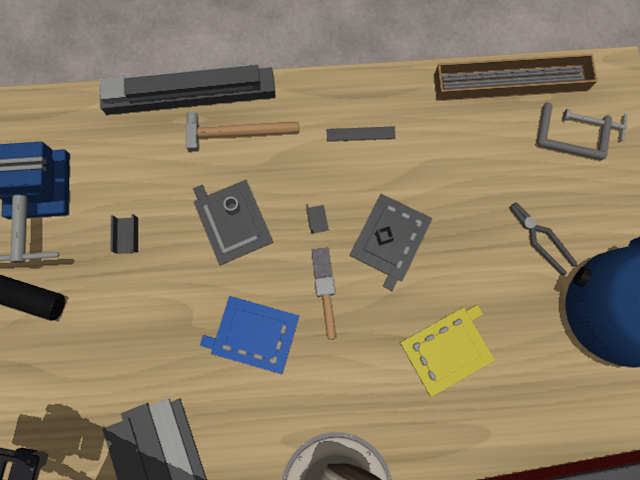

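View pics/scene1.png

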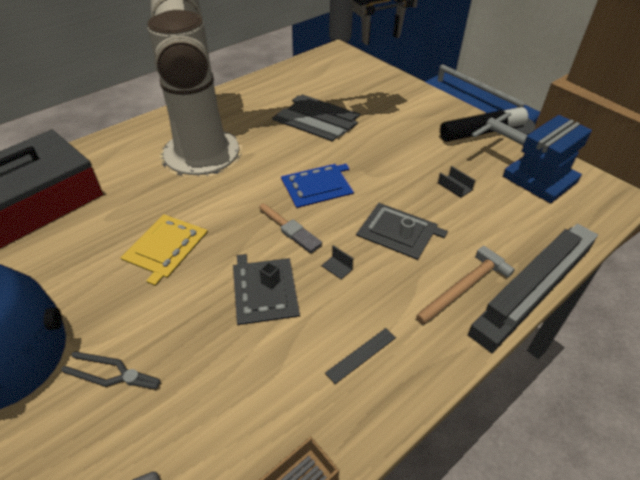

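The top view has four tab plates. The dark plate at about (391,238) has separate tacks and the square tube, and its tab is at (391,283). The dark plate at (235,222) has a continuous bead. The blue one at (258,335) and the yellow one at (447,350) are look-alikes. The first of these fits the description, so I'll fit its pose and confirm it in a crop.

```bash
cat > h.py <<'E'
import numpy as np, cv2
from bench import sense, optics
from scipy.optimize import least_squares
from scipy.spatial.transform import Rotation as Ro
T=np.array([[-50,-43],[-15,-43],[20,-43],[56,-43],[56,-8],[56,27]])/1e3
def world(p,xy): # p=x,y,yaw
    c,s=np.cos(p[2]),np.sin(p[2]); xy=np.atleast_2d(xy)
    return xy@np.array([[c,s],[-s,c]])+p[:2]
def proj(cal,X):
    C=X@np.array(cal["R"]).T+np.array(cal["t"]); f=240/np.tan(np.radians(cal["fovy"])/2)
    return C[:,:2]/C[:,2:]*f+[cal["cx"],cal["cy"]]
def fit(P,p0):
    # robust nearest-tack fit of detected xy points
    def r(p):
        W=world(p,T); return np.linalg.norm(P[:,None]-W[None],axis=2).min(1)
    best=None
    for y in np.linspace(-np.pi,np.pi,24,endpoint=False):
        s=least_squares(r,[p0[0],p0[1],y],loss="soft_l1",f_scale=.005)
        if best is None or s.cost<best.cost: best=s
    return best.x,r(best.x)
def overlay(im,cal,p,name,box,k):
    im=im[:,:,::-1].copy(); x0,y0,x1,y1=box
    im=cv2.resize(im[y0:y1,x0:x1],None,fx=k,fy=k,interpolation=cv2.INTER_CUBIC)
    def d(xy,z,col,num=False):
        u=(proj(cal,np.c_[world(p,xy),np.full(len(xy),z)])-[x0,y0]+.5)*k
        if num:
            for i,q in enumerate(u): cv2.circle(im,tuple(int(v) for v in q),3,col,-1); cv2.putText(im,str(i+1),tuple(int(v)+6 for v in q),0,.5,col,1)
        else: cv2.polylines(im,[u.astype(np.int32)],True,col,1)
    B=np.array([[-1,-1],[1,-1],[1,1],[-1,1]])
    d(B*[.08,.065],.008,(0,255,0)); d(B*[.055,.042],.014,(255,255,0)); d(B*[.015,.012]+[-.094,-.043],.008,(0,128,255)); d(T,.017,(0,0,255),True)
    cv2.imwrite(name,im)
E
python3 - <<'E'
from h import *
P=[]
for c in("scene","top"):
    im=optics.read_camera(c)
    D=[d for d in optics.recognise("tack1",c)+optics.tip_of("tack1",c)]
    P+=[np.array(d["at"])[:2] for d in D if np.linalg.norm(np.array(d["at"])[:2]-[.527,-.16])<.11 and d["confidence"]>.5]
P=np.array(P);p,r=fit(P,[.527,-.16]);print(P.round(3).tolist(),p,r.round(4))
overlay(im,optics.get_calibration("top"),p,"pics/top2.png",(330,180,450,300),5)
s=sense();R=Ro.from_quat(np.roll(s["eef_rot"],-1)).as_matrix();print(R.round(3),world(p,T).round(4),s["time_s"])
cw=optics.get_calibration("wrist");Rc=np.array(cw["R"]);print("cam in tool",(R.T@(-Rc.T@cw["t"]-s["tcp_pos"])).round(3),(R.T@Rc.T).round(2).tolist(),cw["fovy"])
E
```

```text
[[0.542, -0.17], [0.587, -0.166], [0.551, -0.228], [0.488, -0.189], [0.46, -0.171], [0.519, -0.208], [0.568, -0.202], [0.515, -0.161], [0.55, -0.225], [0.457, -0.171], [0.489, -0.192], [0.571, -0.197], [0.52, -0.208], [0.589, -0.164]] [ 0.52475858 -0.16018597 -0.54442583] [0.0371 0.0002 0.0021 0.0015 0.0002 0.0007 0.0062 0.0377 0.0012 0.0025
 0.0026 0.003  0.001  0.003 ]
[[-0.968  0.252 -0.   ]
 [ 0.252  0.968 -0.   ]
 [ 0.    -0.    -1.   ]] [[ 0.4597 -0.1711]
 [ 0.4897 -0.1892]
 [ 0.5196 -0.2073]
 [ 0.5504 -0.226 ]
 [ 0.5685 -0.196 ]
 [ 0.5866 -0.1661]] 1.3
cam in tool [ 0.072 -0.    -0.151] [[-0.0, -0.97, -0.26], [1.0, -0.0, 0.0], [-0.0, -0.26, 0.97]] 69.07237546714802
```

View pics/top2.png

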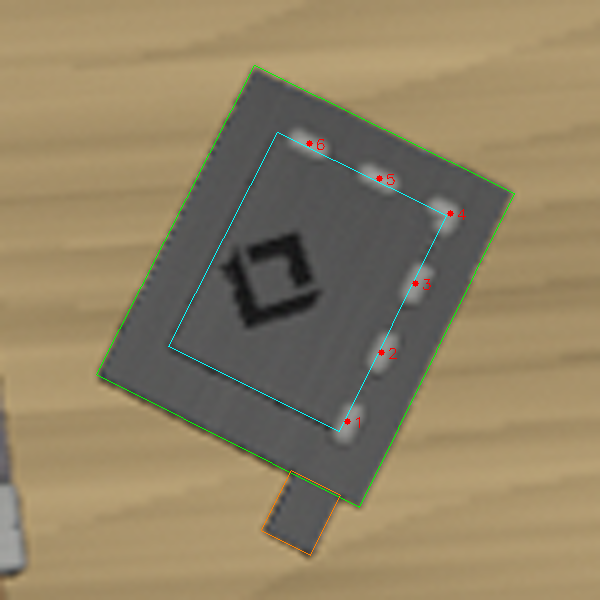

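The crop confirms it. The dark plate has six separate tacks, numbered 1 (348,422) to 6 (309,143), with the tab at (300,513) beside tack 1, the square tube on the patch, and the model outline on its edges. I'll move over it at the present height, closing the fingers on the way.

Emit:
carry_out --pt "-28 -31 0 0 0 0 0" --pt "-55 -63 0 0 0 0 0" --pt "-83 -94 0 0 0 0 0" --pt "-110 -126 0 0 0 0 0" --pt "-138 -157 0 0 0 0 0" --pt "-165 -188 0 0 0 0 0" --pt "-193 -220 0 0 0 0 0" --pt "-220 -251 0 0 0 0 0" --pt "-248 -283 0 0 0 0 0" --pt "-275 -314 0 0 0 0 0" --force 5

```text
time_s: 2.13
tcp_pos: [0.332, 0.1822, 0.2336]
eef_rot: [0.001, 0.127, 0.992, 0.0]
wrist_force: [1.0, 0.5, 0.6]
width: 0.0273
grasp_force: 0.0
```

Emit:
carry_out --pt "-28 -31 0 0 0 0 0" --pt "-55 -63 0 0 0 0 0" --pt "-83 -94 0 0 0 0 0" --pt "-110 -126 0 0 0 0 0" --pt "-138 -157 0 0 0 0 0" --pt "-165 -188 0 0 0 0 0" --pt "-193 -220 0 0 0 0 0" --pt "-220 -251 0 0 0 0 0" --pt "-248 -283 0 0 0 0 0" --pt "-275 -314 0 0 0 0 0"

```text
time_s: 2.97
tcp_pos: [0.5188, -0.1908, 0.2332]
eef_rot: [0.0, 0.127, 0.992, 0.0]
wrist_force: [1.0, 0.5, -0.6]
width: 0.0006
grasp_force: 0.0
```

```bash
python3 - <<'E'
from h import *
s=sense();cal=optics.get_calibration("wrist");im=optics.read_camera("wrist")
p0=[ 0.52476,-0.16019,-0.54443]
ds=[d for d in optics.tip_of("tack1","wrist") if d["confidence"]>.5]
P=np.array([d["at"][:2] for d in ds]);print(P.round(4).tolist())
p1,r=fit(P,p0[:2]);print("tips",p1,r.round(4))
reg=[d["region"] for d in optics.cut_out("tack1","wrist") if d["confidence"]>.5]
C=np.array([np.argwhere(m).mean(0)[::-1] for m in reg]);print(C.round(1).tolist())
def r2(p):
    U=proj(cal,np.c_[world(p,T),np.full(6,.0155)]);return np.linalg.norm(C[:,None]-U,axis=2).min(1)
f=least_squares(r2,p0,loss="soft_l1",f_scale=3);p2=f.x;print("px",p2,r2(p2).round(1))
overlay(im,cal,p2,"pics/w1.png",(0,0,640,480),1.25)
R=Ro.from_quat(np.roll(s["eef_rot"],-1)).as_matrix()
for p in(p1,p2):
    print(world(p,T).round(4).tolist());W=np.c_[world(p,T),np.full(6,.047)]
    print(((W-s["tcp_pos"])@R*1e3).round(1).tolist())
print(s["tcp_pos"],s["eef_rot"],sense()["time_s"],s["q"])
E
```

```text
[[0.3129, -0.2538], [0.4626, -0.1734], [0.4888, -0.1901], [0.5731, -0.1962], [0.5195, -0.2098], [0.5528, -0.2251], [0.3285, -0.2863], [0.2949, -0.2207], [0.5874, -0.1705]]
tips [ 0.45896971 -0.22672959  2.74138614] [0.0873 0.008  0.003  0.0524 0.0039 0.0361 0.0887 0.1024 0.0749]
[[347.3, 211.0], [176.1, 37.4], [595.6, 5.4]]
px [ 0.46584363 -0.12161796 -0.57000617] [  3.5 182.  262. ]
[[0.5218, -0.2066], [0.4895, -0.193], [0.4573, -0.1793], [0.4241, -0.1653], [0.4105, -0.1975], [0.3969, -0.2298]]
[[-6.9, -14.6, 186.2], [27.8, -9.5, 186.2], [62.4, -4.5, 186.2], [98.0, 0.7, 186.2], [103.1, -33.9, 186.2], [108.1, -68.6, 186.2]]
[[0.4005, -0.1308], [0.43, -0.1497], [0.4595, -0.1686], [0.4898, -0.188], [0.5087, -0.1586], [0.5276, -0.1291]]
[[129.6, 28.1, 186.2], [96.3, 17.3, 186.2], [63.0, 6.4, 186.2], [28.8, -4.7, 186.2], [17.9, 28.6, 186.2], [7.1, 61.9, 186.2]]
[ 0.51877378 -0.19075792  0.23323058] [1.05570750e-04 1.27345081e-01 9.91858467e-01 2.04247095e-05] 3.1167 [-5.71095187e-01  1.00892868e-01  1.66036990e+00  1.29834455e-04
  1.38015669e+00 -1.88653249e+00]
```

View pics/w1.png

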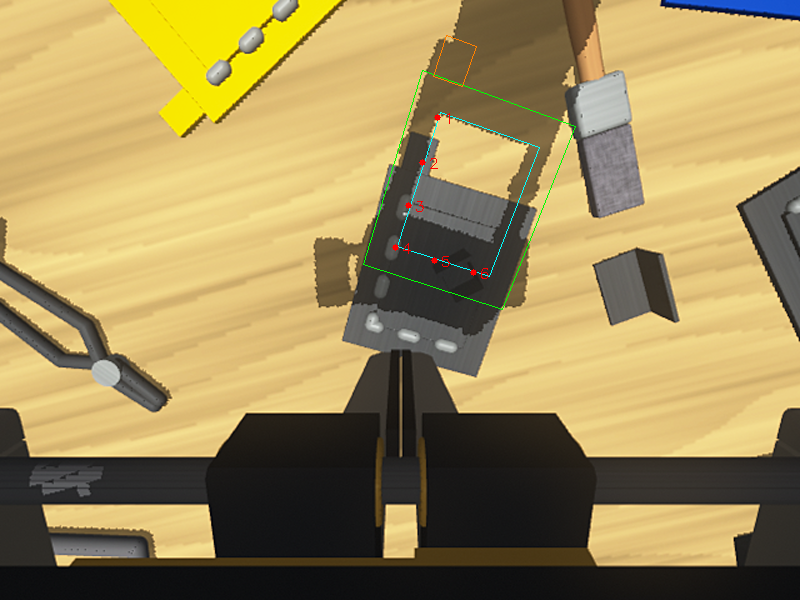

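The wrist view shows the right plate. Its tacks 1–6 are at (405,207), (393,247), (382,286), (372,323), (408,336) and (446,346) in the view. The overlay is wrong because the yellow plate's tacks leaked into the fit. I'll refit with the right ones in fixed order.

```bash
python3 - <<'E'
from h import *
s=sense();cal=optics.get_calibration("wrist");im=optics.read_camera("wrist")
p0=np.array([ 0.52476,-0.16019,-0.54443])
C=np.array([[405,207],[393,247],[382,286],[372,323],[408,336],[446,346]])/1.25
def r2(p): return (proj(cal,np.c_[world(p,T),np.full(6,.016)])-C).ravel()
p2=least_squares(r2,p0).x;print("px",p2,r2(p2).round(1))
P=np.array([[0.4626,-0.1734],[0.4888,-0.1901],[0.5195,-0.2098],[0.5528,-0.2251],[0.5731,-0.1962],[0.5874,-0.1705]])
p1=least_squares(lambda p:(world(p,T)-P).ravel(),p0).x;print("tips",p1)
overlay(im,cal,p2,"pics/w2.png",(250,110,450,310),3)
R=Ro.from_quat(np.roll(s["eef_rot"],-1)).as_matrix()
for p in(p0,p1,p2):
    W=np.c_[world(p,T),np.full(6,.046)];print(W[:,:2].round(4).tolist())
    print(((W-s["tcp_pos"])@R*1e3).round(1).tolist())
E
```

```text
px [ 0.52420248 -0.16015346 -0.54821506] [ 0.3 -0.8  0.3  0.  -0.1  0.1 -1.1  1.2  0.5 -0.5  0.1  0. ]
tips [ 0.52638424 -0.16175072 -0.54483617]
[[0.4597, -0.1711], [0.4897, -0.1892], [0.5196, -0.2073], [0.5504, -0.226], [0.5685, -0.196], [0.5866, -0.1661]]
[[61.5, 4.0, 186.5], [28.0, -5.9, 186.4], [-5.6, -15.8, 186.4], [-40.1, -26.0, 186.3], [-50.0, 7.6, 186.3], [-59.9, 41.2, 186.3]]
[[0.4613, -0.1726], [0.4913, -0.1908], [0.5212, -0.2089], [0.552, -0.2275], [0.5701, -0.1976], [0.5883, -0.1677]]
[[59.6, 2.9, 186.5], [26.0, -7.0, 186.4], [-7.6, -16.9, 186.4], [-42.1, -27.1, 186.3], [-52.0, 6.5, 186.3], [-61.9, 40.0, 186.3]]
[[0.4591, -0.1708], [0.489, -0.189], [0.5189, -0.2073], [0.5496, -0.226], [0.5678, -0.1962], [0.5861, -0.1663]]
[[62.2, 4.1, 186.5], [28.7, -5.9, 186.4], [-4.9, -16.0, 186.4], [-39.4, -26.2, 186.3], [-49.4, 7.3, 186.3], [-59.4, 40.8, 186.3]]
```

View pics/w2.png

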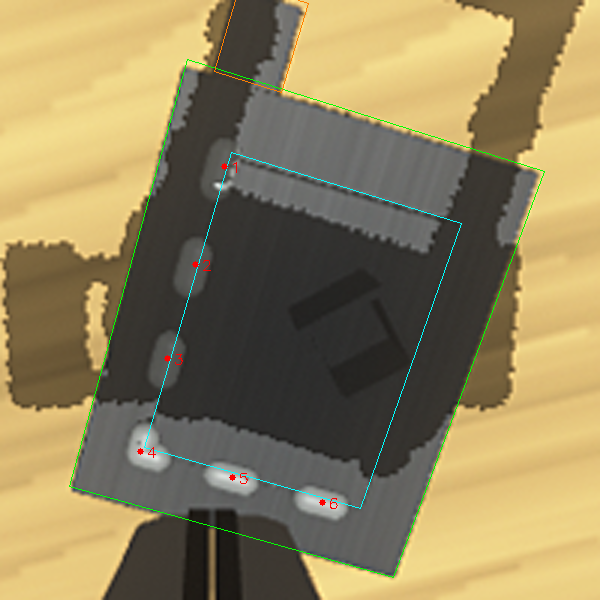

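The model now lies on all tacks, tab and edges, and it agrees with the top-camera fit to about 1 mm. I'll go over tack 1 and descend to a tip height of about 28 mm.

Emit:
carry_out --pt "31 2 0 0 0 0 0" --pt "62 4 0 0 0 0 0" --pt "62 4 30 0 0 0 0" --pt "62 4 65 0 0 0 0" --pt "62 4 100 0 0 0 0" --pt "62 4 130 0 0 0 0" --pt "62 4 150 0 0 0 0" --pt "62 4 163 0 0 0 0" --pt "62 4 170 0 0 0 0" --pt "62 4 170 0 0 0 0"

```text
time_s: 4.0
tcp_pos: [0.4581, -0.1673, 0.0623]
eef_rot: [-0.001, 0.126, 0.992, 0.001]
wrist_force: [0.2, -0.8, -0.8]
width: 0.0004
grasp_force: 0.0
```

```bash
python3 - <<'E'
from h import *
s=sense();p=[0.5244,-0.1602,-0.547]
R=Ro.from_quat(np.roll(s["eef_rot"],-1)).as_matrix()
W=np.c_[world(p,T),np.full(6,.046)];print(((W-s["tcp_pos"])@R*1e3).round(1).tolist(),s["tcp_pos"],R[:,2],s["width"])
cal=optics.get_calibration("wrist");overlay(optics.read_camera("wrist"),cal,p,"pics/w3.png",(120,0,520,400),1.5)
E
```

```text
[[-2.2, -3.2, 16.3], [-35.7, -13.4, 16.2], [-69.2, -23.5, 16.1], [-103.6, -33.9, 16.0], [-113.7, -0.4, 16.0], [-123.9, 33.1, 16.0]] [ 0.45809147 -0.16727166  0.06229629] [-0.00206798  0.00159616 -0.99999659] 0.0004000082950270138
```

View pics/w3.png

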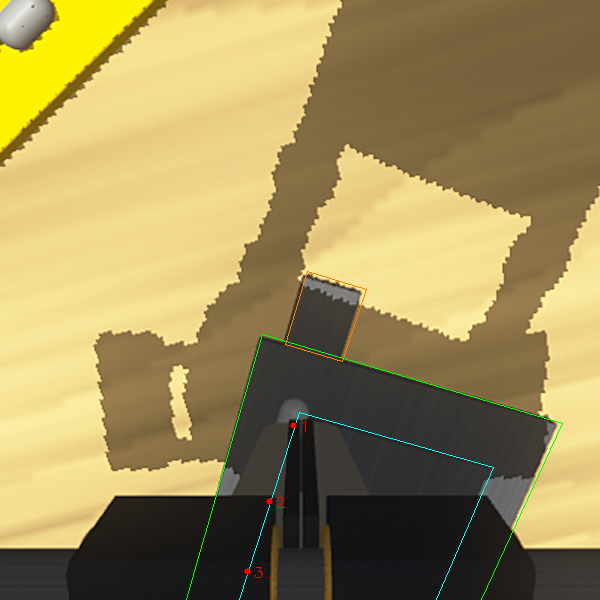

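The tip is above tack 1 (295,410), with outline and tab aligned. The measured pose is about 3 mm off sideways, so I'll check whether that is lag or settled.

Emit:
carry_out --pt "0 0 0 0 0 0 0" --pt "0 0 0 0 0 0 0" --pt "0 0 0 0 0 0 0"

```text
time_s: 4.3
tcp_pos: [0.46, -0.1695, 0.0645]
eef_rot: [0.001, 0.127, 0.992, -0.001]
wrist_force: [0.8, 0.2, 0.4]
width: 0.0004
grasp_force: 0.0
```

Emit:
carry_out --pt "0 -1 4 0 0 0 0" --pt "0 -1.5 8 0 0 0 0" --pt "0 -1.5 12 0 0 0 0" --pt "0 -1.5 15 0 0 0 0" --pt "0 -1.5 17 0 0 0 0" --pt "0 -1.5 18 0 0 0 0" --pt "0 -1.5 18 0 0 0 0" --pt "0 -1.5 18 0 0 0 0" --pt "0 -1.5 18 0 0 0 0" --pt "0 -1.5 18 0 0 0 0"

```text
time_s: 5.13
tcp_pos: [0.459, -0.1706, 0.0455]
eef_rot: [0.0, 0.127, 0.992, -0.0]
wrist_force: [1.0, -0.2, 0.4]
width: 0.0003
grasp_force: 0.0
```

```bash
cat > st.py <<'E'
from h import *
s=sense();p=[0.5244,-0.1602,-0.547]
R=Ro.from_quat(np.roll(s["eef_rot"],-1)).as_matrix()
W=np.c_[world(p,T),np.full(6,.046)];print(((W-s["tcp_pos"])@R*1e3).round(1).tolist(),s["tcp_pos"],R[:,2],s["time_s"])
E
python3 st.py
```

```text
[[-0.4, -0.2, -0.5], [-33.9, -10.3, -0.5], [-67.4, -20.4, -0.5], [-101.9, -30.8, -0.5], [-112.0, 2.8, -0.5], [-122.1, 36.3, -0.5]] [ 0.45901048 -0.17060516  0.04547926] [ 3.29425257e-04 -2.23605925e-04 -9.99999921e-01] 5.1333
```

On target: 0.5 mm off tack 1, with a gap of 9.5 mm. Now I'll trace the row slowly.

Emit:
carry_out --pt "-4.2 -1.3 -0.5 0 0 0 0" --pt "-8.5 -2.6 -0.5 0 0 0 0" --pt "-12.7 -3.9 -0.5 0 0 0 0" --pt "-17 -5.1 -0.5 0 0 0 0" --pt "-21.2 -6.4 -0.5 0 0 0 0" --pt "-25.4 -7.7 -0.5 0 0 0 0" --pt "-29.7 -9 -0.5 0 0 0 0" --pt "-34 -10.3 -0.5 0 0 0 0" --pt "-34 -10.3 -0.5 0 0 0 0" --pt "-34 -10.3 -0.5 0 0 0 0"

```text
time_s: 5.97
tcp_pos: [0.4893, -0.1891, 0.0458]
eef_rot: [-0.0, 0.127, 0.992, 0.0]
wrist_force: [0.4, -0.2, 0.0]
width: 0.0008
grasp_force: 0.0
```

Emit:
carry_out --pt "-4.2 -1.3 0 0 0 0 0" --pt "-8.4 -2.5 0 0 0 0 0" --pt "-12.6 -3.8 0 0 0 0 0" --pt "-16.8 -5.1 0 0 0 0 0" --pt "-21 -6.3 0 0 0 0 0" --pt "-25.2 -7.6 0 0 0 0 0" --pt "-29.4 -8.8 0 0 0 0 0" --pt "-33.5 -10.1 0 0 0 0 0" --pt "-33.5 -10.1 0 0 0 0 0" --pt "-33.5 -10.1 0 0 0 0 0"

```text
time_s: 6.8
tcp_pos: [0.5192, -0.2074, 0.0457]
eef_rot: [-0.0, 0.127, 0.992, 0.0]
wrist_force: [-0.2, 0.8, 0.7]
width: 0.0007
grasp_force: 0.0
```

```bash
python3 st.py
```

```text
[[67.1, 20.2, -0.2], [33.6, 10.1, -0.2], [0.1, 0.1, -0.3], [-34.4, -10.3, -0.3], [-44.5, 23.2, -0.3], [-54.6, 56.7, -0.3]] [ 0.5191644  -0.20740062  0.04574916] [-8.97804872e-05  5.34829537e-05 -9.99999995e-01] 6.8
```

Tracking is within half a millimetre. Next is the corner at tack 4, then tacks 5 and 6.

Emit:
carry_out --pt "-4.3 -1.3 0 0 0 0 0" --pt "-8.6 -2.6 0 0 0 0 0" --pt "-12.9 -3.9 0 0 0 0 0" --pt "-17.2 -5.2 0 0 0 0 0" --pt "-21.5 -6.5 0 0 0 0 0" --pt "-25.8 -7.8 0 0 0 0 0" --pt "-30.1 -9 0 0 0 0 0" --pt "-34.4 -10.3 0 0 0 0 0" --pt "-34.4 -10.3 0 0 0 0 0" --pt "-34.4 -10.3 0 0 0 0 0"

```text
time_s: 7.63
tcp_pos: [0.5499, -0.226, 0.0457]
eef_rot: [-0.0, 0.127, 0.992, 0.0]
wrist_force: [-0.5, 0.0, -0.3]
width: 0.0005
grasp_force: 0.0
```

Emit:
carry_out --pt "-1.3 4.2 0 0 0 0 0" --pt "-2.5 8.4 0 0 0 0 0" --pt "-3.8 12.6 0 0 0 0 0" --pt "-5 16.8 0 0 0 0 0" --pt "-6.3 20.9 0 0 0 0 0" --pt "-7.6 25.1 0 0 0 0 0" --pt "-8.8 29.3 0 0 0 0 0" --pt "-10.1 33.5 0 0 0 0 0" --pt "-10.1 33.5 0 0 0 0 0" --pt "-10.1 33.5 0 0 0 0 0"

```text
time_s: 8.47
tcp_pos: [0.5681, -0.1958, 0.0458]
eef_rot: [0.0, 0.127, 0.992, -0.0]
wrist_force: [-0.1, -0.8, -1.2]
width: 0.0004
grasp_force: 0.0
```

Emit:
carry_out --pt "-1.3 4.2 0 0 0 0 0" --pt "-2.5 8.4 0 0 0 0 0" --pt "-3.8 12.6 0 0 0 0 0" --pt "-5 16.8 0 0 0 0 0" --pt "-6.3 20.9 0 0 0 0 0" --pt "-7.6 25.1 0 0 0 0 0" --pt "-8.8 29.3 0 0 0 0 0" --pt "-10.1 33.5 0 0 0 0 0" --pt "-10.1 33.5 0 0 0 0 0" --pt "-10.1 33.5 0 0 0 0 0"

```text
time_s: 9.3
tcp_pos: [0.5863, -0.1659, 0.0458]
eef_rot: [-0.0, 0.127, 0.992, -0.0]
wrist_force: [-0.6, -0.6, 0.2]
width: 0.0004
grasp_force: 0.0
```

```bash
python3 st.py; python3 - <<'E'
from h import *
im=optics.read_camera("top");overlay(im,optics.get_calibration("top"),[0.5244,-0.1602,-0.547],"pics/t3.png",(310,160,460,310),4)
E
```

```text
[[121.6, -36.7, -0.2], [88.1, -46.8, -0.2], [54.6, -56.9, -0.2], [20.1, -67.3, -0.2], [10.0, -33.8, -0.2], [-0.1, -0.3, -0.2]] [ 0.58627007 -0.1659483   0.04578519] [-4.23704391e-05 -9.09578540e-05 -9.99999995e-01] 9.3
```

View pics/t3.png

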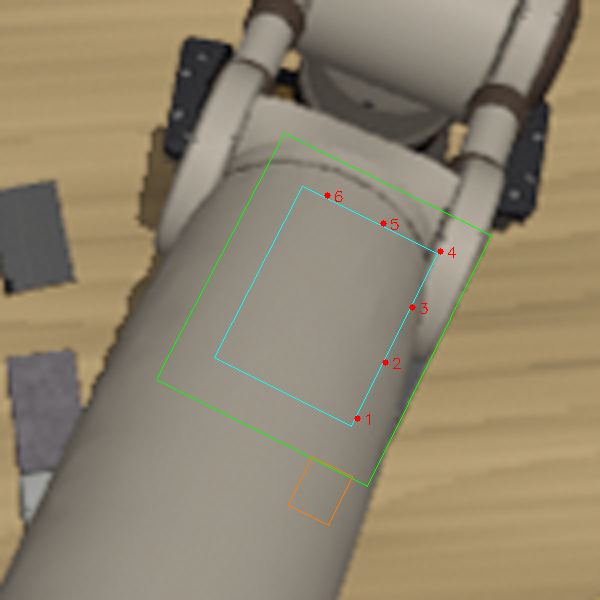

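The arm hides the plate from above. The pose is within 0.4 mm of tack 6, the tool is vertical, and wrist force stayed at noise level throughout. I'll hand in.

```bash
python3 -c "
from bench import order;print(order.hand_in())"
```

```text
the job is handed in; nothing more can be done
None
```

The dry run is done and handed in: the fingertips followed tacks 1 to 6 about 1 cm above the joint and now hold over tack 6; wrist force stayed at noise level, though the arm hid the plate from the top camera in the last picture.

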